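# Lock the vial carousel for reloading

### The job

The vial carousel has to be locked before it is reloaded. With a fingertip against its upright black post, push the carousel round until the one deep slot in the rim of its metal disc faces the lock bar, then push the bar's thumb tab towards the carousel until the bar is fully home in the slot. Only push, and gently: grip nothing, do not lift the vial tray or shift the carousel unit on the bench, and leave the bottle, beaker and carton standing where they are.

Things in the scene. Friction and masses are not known exactly. Their poses are not given: they have to be found in the camera images.
- collector: The carousel unit: a white round housing (212 mm across, top 46 mm above the bench) with a 90 mm wide tongue of the same height reaching 178 mm from the axis; loose on rubber feet, about 4.5 kg in all. Origin: on the bench, under the carousel's vertical axis. Its own -y axis points from there along the tongue and lock bar; z is up. Turned at most 0.5 rad from the world's axes.
- carousel (a joint): Turn of the metal disc with the vial tray about the vertical axis, rad, counter-clockwise seen from above positive, free either way without stops. At 0 (and at 2 pi) the deep slot faces the lock bar exactly. It starts anywhere over 0.5 rad from there, needs about 1.6 N at the post and stays where it is left.
- slot_mouth (a point): Middle of the open end of the deep slot, on the top face of the aluminium disc's rim, 100 mm from the axis, 54 mm above the bench. The disc is 6 mm thick, 200 mm across, and sticks out 20 mm beyond the tray. The slot is 17 mm wide (22 mm at its bevelled mouth), 18 mm deep; the other 17 notches in the rim are only 4 mm wide and deep.
- post_top (a point): Top centre of the turning post: upright, black, round, 13 mm thick, fixed to the vial tray 44 mm from the axis on the side opposite the slot. Its top is 130 mm above the bench; push it between 95 and 130 mm above the bench, over the vials' caps. The tray is only keyed on the disc: pulling upwards lifts it off.
- tray_hub (a point): Top centre of the black hub cap (34 mm wide) on the carousel's axis, 90 mm above the bench. Round it lies the grey vial tray, 160 mm across, its upper plate 79 mm above the bench; the vials stand in a ring 67 mm from the axis, their caps 93 mm above the bench.
- lock_bar (a joint): Travel of the lock bar towards the axis, m: 0 withdrawn (nose 7 mm outside the disc's rim), 0.024 fully home (the tab meets the guide). About 1.5 N of friction; it stays where it is left, and the rim stops it at about 0.007 if the slot is not in line. 13 mm wide, 8 mm high, nose tapered to 7 mm: it centres a slot up to about 6 mm off the line.
- bar_tab (a point): Top edge, middle of the outer face of the bar's upright steel thumb tab (28 mm wide, 7 mm thick, from 52 to 84 mm above the bench). Withdrawn, this face is 166 mm from the axis; home, 142 mm. Push on it along the collector's own +y axis; the housing below is 46 mm high, the low rails beside the bar 51 mm.
- lock_guide (a point): Top centre of the aluminium guide block (48 x 22 mm, top 62 mm above the bench) fixed on the tongue 124 mm from the axis, through which the bar slides.
- bottle: Bystander: closed 100 mL bottle with a blue cap, 56 mm wide, 108 mm tall, standing on one side of the carousel (left or right). Origin: centre of its underside.
- beaker: Bystander: 50 mL beaker, 45 mm wide, 56 mm tall, standing on the other side of the carousel. Origin: centre of its underside.
- carton: Bystander: open carton of vials, about 91 x 108 mm over its flaps, 67 mm tall, standing to the right of the carousel. Origin: on its underside, near its middle.

How it is judged:
By the outcome, as a careful person would: the job done as asked, in the order asked, and still so for the second after the job is handed in, with the robot touching nothing.
It also fails if it takes over 64 s, if anything falls off the work surface, if the arm or the gripper's body presses on something with over 40 N, if the wrist force passes 120 N, or if a joint passes its speed limit or range.

### The arm

A 6-joint arm with a two-finger parallel gripper is mounted at the origin on a cart in front of the work surface, level with it; the furniture and walls round the work are solid. World frame = base frame: x ahead of the robot, y to its left, z up, the work surface at z = 0. Lengths are in m, angles in rad, forces in N, time in s.
With the tool pointing down it reaches from about 0.25 to 0.775 m from the base axis. Payload 4 kg.
Tool frame: the origin (TCP) lies between the finger pads; the fingertips stand 25 mm ahead of it and the grasp point (between the pads) lies 6 mm ahead of it (robot.tip_reach is the z of the fingertips in the tool frame, in m); z points along the fingers, y is the line along which they close (so a half turn about z gives the same grasp; the last joint's range is limited). The gripper opens to 94 mm and grips with 3 to 60 N. Pads are 16 mm wide; open, the fingers measure 119 mm over their backs; the gripper's body (75 mm by 177 mm) begins 78 mm behind the grasp point.
Start: joints at [1.003, 0.087, 1.371, -0, 1.684, -0.103], TCP at [0.247, 0.492, 0.231] pointing down, gripper open.
Joint ranges: [-3.1, 3.1], [-0.76, 2.03], [0.27, 2.55], [-1.08, 4.22], [0.17, 2.65], [-2.57, 2.57]. Speed limits (rad/s): [2.79, 2.79, 3.14, 3.14, 3.14, 3.14].

### API

Orientations are given as [roll, pitch, yaw] about the fixed x, y, z axes, in that order (R = Rz(yaw) Ry(pitch) Rx(roll)).
In Python, from bench import robot gives the robot as it stands. The module is installed in compiled form; this text tells all that it offers.
- The arm moves only by the shell command python3 -m handwheel 'ROWS'. ROWS is JSON, a list of rows, each a list of 3 entries, a list of its own where there are three numbers: the turn, a rotation vector about the world's x, y, z in units of 90 degrees (1.0 is 90 degrees), then the shift along the world's x, y, z in units of 0.05 m (1.0 is 0.05 m), then the closure, from 0 (fully open) to 1 (shut). A call has 1 to 5 rows; each row shifts and turns the commanded pose from where the row before left it; what a row does not reach is not made up. A row lasts 1/10 s, in which the tool goes at most 50 mm and 8.59 degrees, less where a joint would pass 70% of its speed; a pose out of reach is approached as far as the arm can. A call with a number of a shift or a turn outside -1 to 1 is refused whole. A call with a gripper value outside its range is refused whole. The fingers move at their own pace and stop on an object; the grip force is fixed at half the most. Time passes only in rows, so rows that do not move let the fingers close. It gives the time, the measured TCP pose, the force, the opening and the grip force at its end, in the units of the state.
- robot.get_obs(): the state, without advancing time (a new reading comes with each control period).
- robot.snapshot(name): name is "side" or "top"; returns (picture, depth): 420x560x3 uint8, red, green, blue; 420x560 float32, m along the optical axis (not along the pixel's ray), 0 where there is no reading.
- robot.calibration(name): a dict with "mtx" (3x3 intrinsics, pixels), "extrinsics" (4x4, takes a point from camera to world coordinates). Camera axes: x right, y down, z forward; pixel columns grow to the right and rows downward; lengths in m; the calibration is good to about 2 mm. A picture is of the moment at which its call begins. calibration takes no time and is no camera call.
- robot.close_job(): hands the job in; it is judged then, once.
Trained networks look in the newest picture that a camera, given by its name, has taken for a name from the list of things; names that differ only in an ending like _2 or _b are one class to them, and where a whole thing is asked for, a point or a joint stands for the part that bears it (a point fixed in the world has none). Each returns a list of dicts, best first, with "p" (0 to 1); they miss things now and then, are a little off and sometimes report something else, mostly with a low value. They report only what shows in the picture. A call takes as long as a camera call.
- robot.boxes_of(query, camera): "bbox" ([left, top, right, bottom] in pixels, round what is visible of it).
The state is a dict: "time": time; "joint_positions": joint angles; "qvel": joint speeds; "joint_torque": joint torques, N m; "tool_pos": TCP position; "ee_rot": TCP orientation; "wrist_force": force on the tool from outside, world axes, zero at the start; "wrist_torque": the same for the moment, N m; "width": finger opening in m; "finger_force": force on a finger pad.
Only numpy, scipy, OpenCV 4.12 (cv2) and the standard library are available. Lean on these libraries where they do the work, as an engineer would, in place of code of your own. Each camera call takes 0.05 s, during which the arm holds its last target. There are 200 camera calls.

## Working session

There is one attempt and no reset: what is moved stays moved. The work goes in short steps, Python scripts to look and compute and a shell command to move; the robot and the scene stay as the last step left them, time stands still between calls to the robot, and variables do not carry over. Pictures are saved under pics/ and viewed, at most 10 in all, crops included, and the job is handed in when it is done.

```bash
mkdir -p pics; cat > h.py <<'E'
import numpy as np, cv2
from bench import robot
def snap(n,f):
    p,d=robot.snapshot(n); cv2.imwrite('pics/'+f,p[:,:,::-1]); np.savez('/tmp/'+n+'.npz',p=p,d=d); return p,d
def world(n,d,u,v,z=None):
    c=robot.calibration(n);K=c['mtx'];E=c['extrinsics']
    r=np.linalg.inv(K)@[u,v,1.]
    if z is None: return (E@np.r_[r*d[int(round(v)),int(round(u))],1])[:3]
    w=E[:3,:3]@r; t=E[:3,3]; return t+w*(z-t[2])/w[2]
def cloud(n,d):
    c=robot.calibration(n);K=c['mtx'];E=c['extrinsics']
    v,u=np.indices(d.shape); r=np.stack([(u-K[0,2])/K[0,0]*d,(v-K[1,2])/K[1,1]*d,d],-1)
    return r@E[:3,:3].T+E[:3,3]
E
python3 - <<'E'
from h import *
np.set_printoptions(precision=4,suppress=True)
Z=dict(post_top=.13,tray_hub=.09,bar_tab=.084,lock_guide=.062,slot_mouth=.054,bottle=.1,beaker=.05,carton=.06)
for n in('top','side'):
    p,d=snap(n,n+'0.png')
    c=robot.calibration(n); print(n,c['extrinsics'][:3,3],c['extrinsics'][:3,2])
    for q in Z:
        for b in robot.boxes_of(q,n)[:2]:
            l,t,r,m=b['bbox'];u,v=(l+r)/2,(t+m)/2
            print(q,round(b['p'],2),np.round(b['bbox']),world(n,d,u,v,Z[q]),world(n,d,u,v))
print(robot.get_obs())
E
```

```text
top [ 0.2715 -0.032   1.2839] [ 0.1693  0.0123 -0.9855]
post_top 0.77 [206. 167. 271. 229.] [0.5141 0.0863 0.13  ] [0.5224 0.0904 0.0903]
post_top 0.25 [199. 164. 307. 250.] [0.4917 0.0526 0.13  ] [0.5017 0.0564 0.0774]
tray_hub 0.94 [212. 170. 271. 234.] [0.5132 0.0841 0.09  ] [0.5133 0.0841 0.0896]
bar_tab 0.29 [199. 166. 282. 243.] [0.5069 0.0865 0.084 ] [0.5083 0.0872 0.0767]
lock_guide 0.59 [200. 164. 305. 252.] [0.5026 0.0579 0.062 ] [0.4998 0.0568 0.0769]
slot_mouth 0.55 [202. 162. 278. 240.] [0.5235 0.0897 0.054 ] [0.5161 0.0861 0.0904]
bottle 0.59 [364. 235. 386. 260.] [ 0.3965 -0.2397  0.1   ] [ 0.3955 -0.238   0.1094]
beaker 0.77 [118. 210. 141. 222.] [0.4873 0.3724 0.05  ] [0.4927 0.3825 0.0191]
carton 0.77 [398. 189. 451. 236.] [ 0.4886 -0.3736  0.06  ] [ 0.4987 -0.3895  0.0029]
side [ 0.2902 -1.1934  1.1126] [ 0.1148  0.7454 -0.6567]
post_top 0.67 [263. 163. 312. 204.] [0.5174 0.011  0.13  ] [0.5282 0.0685 0.0831]
tray_hub 0.77 [259. 164. 311. 203.] [0.5187 0.0607 0.09  ] [0.5213 0.0749 0.0784]
bar_tab 0.56 [262. 210. 269. 218.] [ 0.436  -0.0637  0.084 ] [ 0.4377 -0.050
[... 221 characters left out ...]
 -0.297   0.1   ] [ 0.3955 -0.2695  0.0689]
beaker 0.51 [257. 134. 272. 151.] [0.4955 0.3588 0.05  ] [0.4957 0.3605 0.0488]
carton 0.84 [283. 288. 328. 327.] [ 0.4874 -0.4044  0.06  ] [ 0.4986 -0.3598  0.0005]
{'time': 0.9, 'joint_positions': array([ 1.0029,  0.0872,  1.3707,  0.    ,  1.6836, -0.1031]), 'qvel': array([ 0.0005,  0.0011, -0.0006,  0.0003, -0.0012, -0.0027]), 'joint_torque': array([ -0.0008, -34.0044, -30.2596,   0.0718,   0.0238,   0.    ]), 'tool_pos': array([0.2465, 0.4917, 0.2305]), 'ee_rot': array([3.1415, 0.    , 2.6768]), 'wrist_force': array([0.6974, 0.2059, 0.7976]), 'wrist_torque': array([-0.0554, -0.0202, -0.0119]), 'finger_force': 0.0, 'width': 0.09404528584277505}
```

View pics/top0.png

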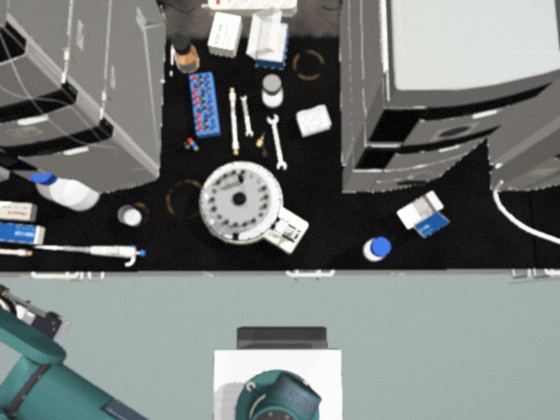

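View pics/side0.png

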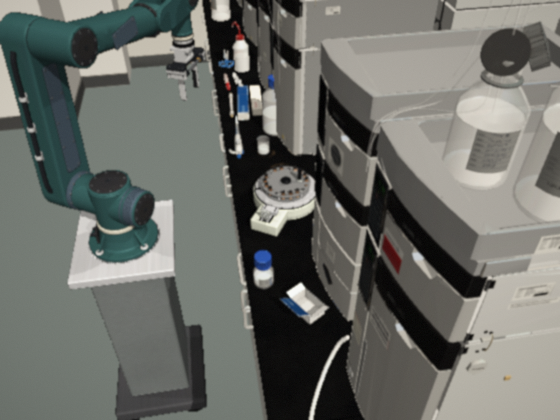

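The top view shows the carousel hub at about (240,199), with the tongue pointing right and down to (290,230). The post looks like the dark mark near (240,176). The bottle is at (376,248), the beaker at (130,215) and the carton at (424,213). Next I'll fit the geometry from depth and zoom in.

```bash
python3 - <<'E'
from h import *
np.set_printoptions(precision=4,suppress=True)
T=np.load('/tmp/top.npz');p,d=T['p'],T['d'];W=cloud('top',d)
X,Y,Zz=W[...,0],W[...,1],W[...,2]
near=(np.hypot(X-.513,Y-.084)<.22)&(d>0)
m=near&(abs(Zz-.046)<.006)
m2=near&(abs(Zz-.054)<.006)&(np.hypot(X-.513,Y-.084)<.108)
hi=near&(Zz>.1)&(Zz<.14)
print('post',hi.sum()); v,u=np.where(hi)
for a in zip(u,v): print(a,W[a[1],a[0]])
tab=near&(Zz>.066)&(np.hypot(X-.513,Y-.084)>.11); v,u=np.where(tab)
for a in zip(u,v): print('tab',a,W[a[1],a[0]])
# disc circle: points 0.05-0.1 high region >0.051
q=near&(Zz>.044)&(np.hypot(X-.513,Y-.084)>.115); P=W[q][:,:2]; print('tongue mean',P.mean(0),len(P))
r=cv2.minAreaRect(P.astype(np.float32)*1000);print(r)
c=p[140:270,180:330]; big=cv2.resize(c,None,fx=5.2,fy=4.6,interpolation=cv2.INTER_CUBIC)[:,:,::-1]
cv2.imwrite('pics/c0.png',big)
hub=[200<0]
S=np.load('/tmp/side.npz');p2,d2=S['p'],S['d'];W2=cloud('side',d2)
n2=(np.hypot(W2[...,0]-.513,W2[...,1]-.084)<.1)&(W2[...,2]>.1)&(W2[...,2]<.15)
v,u=np.where(n2)
for a in zip(u,v): print('side post',a,W2[a[1],a[0]])
n2=(np.hypot(W2[...,0]-.513,W2[...,1]-.084)<.2)&(np.hypot(W2[...,0]-.513,W2[...,1]-.084)>.11)&(W2[...,2]>.066)
v,u=np.where(n2)
for a in zip(u,v): print('side tab',a,W2[a[1],a[0]])
E
```

```text
post 37
(np.int64(239), np.int64(174)) [0.5733 0.086  0.1296]
(np.int64(240), np.int64(174)) [0.5741 0.0839 0.1264]
(np.int64(241), np.int64(174)) [0.573  0.0811 0.1305]
(np.int64(238), np.int64(175)) [0.5726 0.0891 0.1228]
(np.int64(239), np.int64(175)) [0.5701 0.0857 0.1321]
(np.int64(240), np.int64(175)) [0.5708 0.0836 0.1296]
(np.int64(241), np.int64(175)) [0.5715 0.0814 0.1268]
(np.int64(242), np.int64(175)) [0.5707 0.0787 0.1296]
(np.int64(238), np.int64(176)) [0.5682 0.0883 0.13  ]
(np.int64(239), np.int64(176)) [0.5678 0.0858 0.1314]
(np.int64(240), np.int64(176)) [0.5673 0.0832 0.1334]
(np.int64(241), np.int64(176)) [0.5685 0.0812 0.1286]
(np.int64(242), np.int64(176)) [0.5682 0.0787 0.1297]
(np.int64(238), np.int64(177)) [0.567  0.0888 0.1251]
(np.int64(239), np.int64(177)) [0.566  0.086  0.1288]
(np.int64(240), np.int64(177)) [0.5666 0.0839 0.1264]
(np.int64(241), np.int64(177)) [0.5667 0.0815 0.1258]
(np.int64(242), np.int64(177)) [0.5665 0.079  0.1267]
(np.int64(243), np.int64(177)) [0.5677 0.077  0.1217]
(np.int64(238), np.int64(178)) [0.5642 0.0887 0.1263]
(np.int64(23
[... 28230 characters left out ...]
np.int64(214)) [ 0.4452 -0.0549  0.0741]
side tab (np.int64(269), np.int64(214)) [ 0.4482 -0.0551  0.0739]
side tab (np.int64(263), np.int64(215)) [ 0.4306 -0.0495  0.0676]
side tab (np.int64(264), np.int64(215)) [ 0.4331 -0.0535  0.0707]
side tab (np.int64(265), np.int64(215)) [ 0.4363 -0.0527  0.0695]
side tab (np.int64(266), np.int64(215)) [ 0.4397 -0.0499  0.0665]
side tab (np.int64(267), np.int64(215)) [ 0.4422 -0.0536  0.0694]
side tab (np.int64(268), np.int64(215)) [ 0.4451 -0.0551  0.0703]
side tab (np.int64(269), np.int64(215)) [ 0.4486 -0.0518  0.0668]
side tab (np.int64(267), np.int64(216)) [ 0.4412 -0.0605  0.0716]
side tab (np.int64(268), np.int64(217)) [ 0.4443 -0.0595  0.0661]
```

View pics/c0.png

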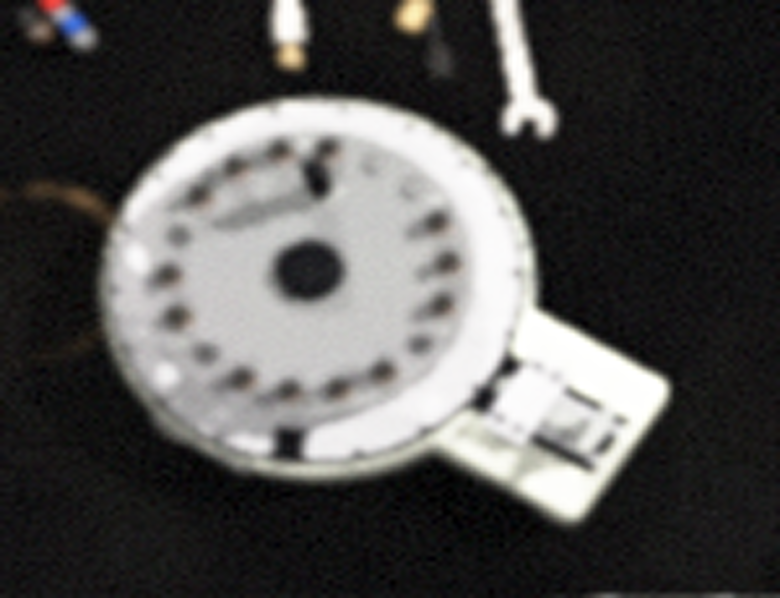

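The crop shows the hub at (308,270) and the post at about (318,175). The deep slot is the dark notch at (288,440), and the lock bar and tab are lower right at (490,390) to (605,440). The slot therefore has to turn counter-clockwise by about 60°. I'll compute the exact geometry next.

```bash
cat > geo.py <<'E'
from h import *
np.set_printoptions(precision=4,suppress=True)
def ortho(p,z,c=(.52,.085),half=.2,s=2000):
    g=int(2*half*s); K=robot.calibration('top');k=K['mtx'];E=np.linalg.inv(K['extrinsics'])
    i,j=np.indices((g,g)); X=c[0]+half-i/s; Y=c[1]+half-j/s   # up=+x, left=+y
    P=np.stack([X,Y,np.full_like(X,z),np.ones_like(X)],-1)@E.T; q=P[...,:3]@k.T
    return cv2.remap(p,(q[...,0]/q[...,2]).astype(np.float32),(q[...,1]/q[...,2]).astype(np.float32),cv2.INTER_CUBIC),X,Y
def cen(p,z,lo,hi,c,r,dark=True,half=.2):
    o,X,Y=ortho(p,z); g=o.mean(-1); m=(g<hi)&(g>=lo)&(np.hypot(X-c[0],Y-c[1])<r); return np.array([X[m].mean(),Y[m].mean()]),m.sum()/4
E
python3 - <<'E'
from geo import *
from scipy.optimize import least_squares
T=np.load('/tmp/top.npz');p,d=T['p'],T['d'];W=cloud('top',d)
print('hub px->',world('top',d,239.2,198.7,.09))
h0=world('top',d,239.2,198.7,.09)[:2]
hub,a=cen(p,.09,0,90,h0,.025); print('hub',hub,a,'mm2 vs 908')
sl0=world('top',d,235.4,235.6,.054)[:2]
sl,a=cen(p,.054,0,90,sl0,.014); print('slot',sl0,sl,a,sl-hub,np.hypot(*(sl-hub)),np.degrees(np.arctan2(*(sl-hub)[::-1])))
m=(W[...,2]>.123)&(W[...,2]<.137)&(np.hypot(W[...,0]-.568,W[...,1]-.084)<.02)
po=np.median(W[m],0)[:2]; print('post',po,np.hypot(*(po-hub)),np.degrees(np.arctan2(*(po-hub)[::-1])))
R=np.hypot(W[...,0]-hub[0],W[...,1]-hub[1])
m=(W[...,2]>.078)&(W[...,2]<.09)&(R>.12)&(R<.19); t=np.median(W[m],0)[:2]
print('tab',t,np.hypot(*(t-hub)),np.degrees(np.arctan2(*(t-hub)[::-1])))
o,X,Y=ortho(p,.046); r=np.hypot(X-hub[0],Y-hub[1]); g=o.mean(-1)
m=((g>110)&(r>.118)&(r<.2)&(np.hypot(X-t[0],Y-t[1])<.09)).astype(np.uint8)
n,l,s,_=cv2.connectedComponentsWithStats(m); k=1+s[1:,4].argmax(); m=l==k
P=np.c_[X[m],Y[m]]; rc=cv2.minAreaRect((P*1000).astype(np.float32)); print('tongue',P.mean(0),rc,np.degrees(np.arctan2(*(P.mean(0)-hub)[::-1])))
m=(abs(W[...,2]-.046)<.2)&(R<.108)&(W[...,2]>.04); Q=W[m]; print('disc centroid box',(np.percentile(Q,1,0)+np.percentile(Q,99,0))/2)
v=cv2.resize(ortho(p,.054)[0],(600,600))
cv2.imwrite('pics/o0.png',v[:,:,::-1])
E
```

```text
hub px-> [0.5207 0.089  0.09  ]
hub [0.5214 0.0899] 786.25 mm2 vs 908
slot [0.4336 0.1014] [0.4322 0.1023] 205.5 [-0.0892  0.0124] 0.09006567215228553 172.1013570931174
post [0.5671 0.0835] 0.046180013157668835 -8.019709293010553
tab [ 0.4372 -0.0457] 0.15965823737284035 -121.82008401011939
tongue [ 0.4436 -0.0346] ((444.4462585449219, -31.94561004638672), (71.52749633789062, 94.05953979492188), 57.18863296508789) -122.00476729644916
disc centroid box [0.5224 0.088  0.0689]
```

```bash
python3 -m handwheel '[[[0,0,0],[0.5,-1,0],1],[[0,0,0],[0.5,-1,0],1],[[0,0,0],[0,-1,0],1],[[0,0,0],[0,-1,0],1],[[0,0,0],[0,-1,0],1]]'
```

```text
time: 1.4
tool_pos: [0.291, 0.2504, 0.2305]
ee_rot: [3.141, 0.001, 2.678]
wrist_force: [1.2, -0.2, 1.1]
width: 0.0574
finger_force: 0.0
```

View pics/o0.png

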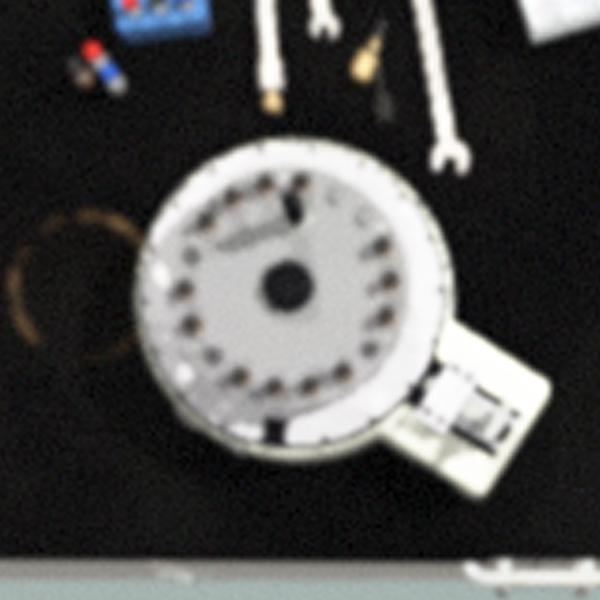

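The geometry is consistent: axis (0.5217, 0.0893), post at -8°, slot at 172° and bar at -122°, so the carousel turns +66°. Next I move to the approach point, turning the tool so its flat side pushes along 115°.

```bash
python3 -m handwheel '[[[0,0,-0.085],[0.8,-0.55,0],1],[[0,0,-0.085],[0.8,-0.55,0],1],[[0,0,-0.085],[0.8,-0.55,0],1],[[0,0,-0.085],[0.8,-0.55,0],1],[[0,0,-0.085],[0.8,-0.55,0],1]]'; python3 -m handwheel '[[[0,0,0],[0.8,-0.55,0],1],[[0,0,0],[0.8,-0.55,0],1],[[0,0,0],[0,0,0],1],[[0,0,0],[0,0,0],1]]'
```

```text
time: 1.9
tool_pos: [0.4927, 0.1132, 0.2308]
ee_rot: [3.141, 0.0, 2.003]
wrist_force: [-0.1, 0.6, 1.6]
width: 0.0173
finger_force: 0.0
time: 2.3
tool_pos: [0.5715, 0.059, 0.2294]
ee_rot: [-3.14, -0.001, 2.007]
wrist_force: [-0.6, -0.0, 0.4]
width: 0.0006
finger_force: 0.0
```

```bash
python3 -m handwheel '[[[0,0,0],[0.15,-0.02,-0.6],1],[[0,0,0],[0,0,-0.7],1],[[0,0,0],[0,0,-0.72],1],[[0,0,0],[0,0,0],1],[[0,0,0],[0,0,0],1]]'
python3 - <<'E'
from h import *
snap('top','t1.png');p,d=snap('side','s1.png')
def z(f,n,box,s):
    im=cv2.imread('pics/'+f);a,b,c,e=box;return cv2.resize(im[b:e,a:c],None,fx=s,fy=s,interpolation=cv2.INTER_CUBIC)
A=z('t1.png',0,(190,140,320,270),3);B=z('s1.png',0,(230,120,360,250),3)
cv2.imwrite('pics/m1.png',np.hstack([A,B]))
E
```

```text
time: 2.8
tool_pos: [0.5779, 0.0597, 0.1303]
ee_rot: [-3.142, -0.0, 2.011]
wrist_force: [-0.8, 0.1, 1.2]
width: 0.0006
finger_force: 0.0
```

View pics/m1.png

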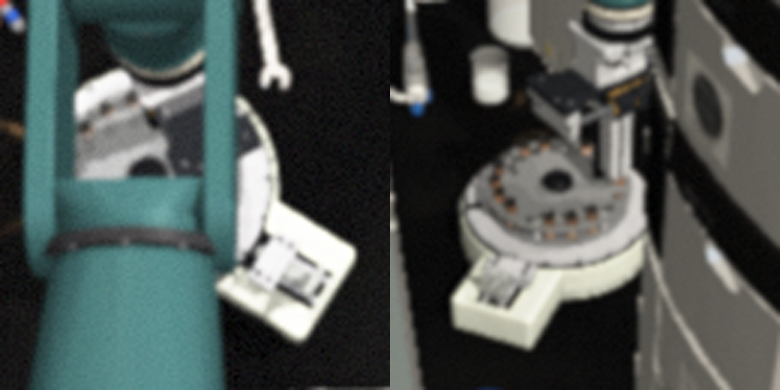

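The mosaic shows the fingers in the side view at (610,150), beside the post and clear of it. I start the gentle push along the arc.

```bash
python3 -m handwheel '[[[0,0,0],[-0.065,0.105,0],1],[[0,0,0],[-0.065,0.105,0],1],[[0,0,0],[-0.01,0.11,0],1],[[0,0,0],[-0.01,0.11,0],1],[[0,0,0],[-0.01,0.11,0],1]]'; python3 -m handwheel '[[[0,0,0],[-0.03,0.1,0],1],[[0,0,0],[-0.05,0.1,0],1],[[0,0,0],[-0.06,0.1,0],1],[[0,0,0],[-0.07,0.08,0],1],[[0,0,0],[-0.07,0.08,0],1]]';python3 -m handwheel '[[[0,0,0],[0,0,0],1]]'
python3 - <<'E'
from geo import *
p,d=snap('side','s2.png')
im=cv2.imread('pics/s2.png')[120:250,230:360];t=snap('top','t2.png')[0][140:270,190:320,::-1]
cv2.imwrite('pics/m2.png',np.hstack([cv2.resize(a,None,fx=3,fy=3,interpolation=cv2.INTER_CUBIC) for a in(t,im)]))
W=cloud('side',d);m=(np.hypot(W[...,0]-.5217,W[...,1]-.0893)<.06)&(W[...,2]>.1)&(W[...,2]<.133)
print(m.sum(),np.median(W[m],0))
E
```

```text
time: 3.4
tool_pos: [0.5732, 0.0855, 0.1314]
ee_rot: [3.136, 0.004, 2.009]
wrist_force: [4.2, -1.7, 1.5]
width: 0.0004
finger_force: 2.2
time: 3.9
tool_pos: [0.5566, 0.109, 0.1297]
ee_rot: [3.141, 0.0, 2.009]
wrist_force: [2.4, -1.9, 1.5]
width: 0.0004
finger_force: 1.3
time: 4.0
tool_pos: [0.5552, 0.1097, 0.1291]
ee_rot: [-3.139, -0.002, 2.01]
wrist_force: [0.0, 0.6, -0.5]
width: 0.0003
finger_force: 0.0
56 [0.5558 0.1007 0.1206]
```

View pics/m2.png

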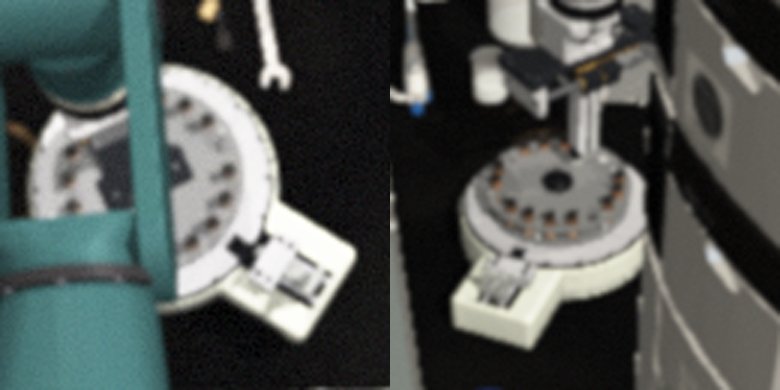

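The slot is now visible in the top view at about (240,245) in the mosaic, nearly in front of the bar nose at (258,255). I measure the angle at the rim.

```bash
cat > ang.py <<'E'
from geo import *
def slot(c=(.5217,.0893)):
    p=np.load('/tmp/top.npz')['p']; o,X,Y=ortho(p,.054); g=o.mean(-1)
    r=np.hypot(X-c[0],Y-c[1]); a=np.degrees(np.arctan2(Y-c[1],X-c[0]))
    for r0,r1 in((.084,.09),(.09,.096)):
        m=(r>r0)&(r<r1)&(a>-150)&(a<-100); w=np.clip(150-g,0,None)*m
        print('slot',(a*w).sum()/w.sum(), np.degrees(((g<110)&m).sum()/m.sum()*50/57.3)*.09*1000/57.3,'mm wide')
    # bar sides: print darkness profile vs angle at several radii
    for rr in(.087,.093,.104,.15,.155,):
        aa=np.radians(np.arange(-136,-107,2)); 
        i=((.52+.2-(c[0]+rr*np.cos(aa)))*2000).round().astype(int); j=((.085+.2-(c[1]+rr*np.sin(aa)))*2000).round().astype(int)
        print(rr,g[i,j].round().astype(int))
    return o
if __name__=='__main__':
    o=slot(); cv2.imwrite('pics/%s.png'%__import__('sys').argv[1],cv2.resize(o[380:680,380:680],(600,600),interpolation=cv2.INTER_CUBIC)[:,:,::-1])
E
python3 ang.py z2
```

```text
slot -126.68067015629047 13.009067782720539 mm wide
slot -126.81832069822528 12.758316722205443 mm wide
0.087 [237 229 163  59  28  26  49 131 214 238 237 238 240 241 242]
0.093 [235 233 171  70  29  26  56 155 223 240 242 244 246 245 241]
0.104 [216 173  77  22  22  52 106 129  96  33  35  94 196 244 250]
0.15 [236 210 197 129  82 142 151 180 213 179 192 254 252 252 253]
0.155 [253 248 234 153  78 167 184 192 216 189 223 252 252 252 254]
```

View pics/z2.png

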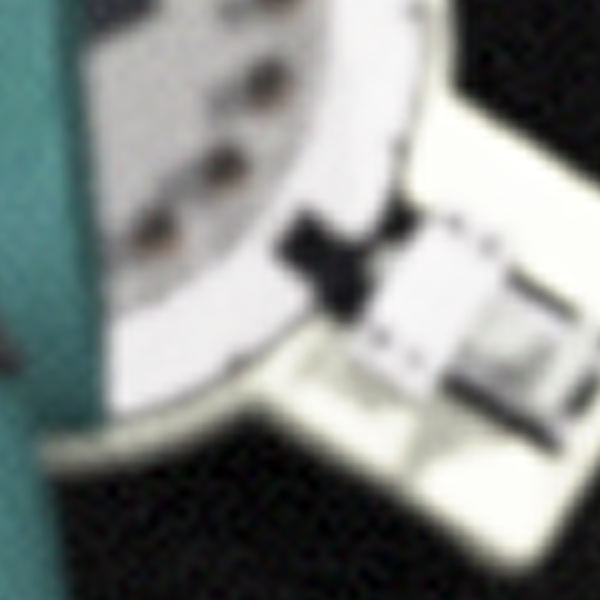

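The bar nose is centred at about -122.4° and the slot at -126.7°, so about 4° remain. I creep on.

```bash
python3 -m handwheel '[[[0,0,0],[-0.018,0.016,0],1],[[0,0,0],[-0.018,0.016,0],1],[[0,0,0],[-0.018,0.016,0],1],[[0,0,0],[0,0,0],1],[[0,0,0],[0,0,0],1]]'
python3 - <<'E'
from ang import *
snap('top','t3.png'); slot()
E
```

```text
time: 4.6
tool_pos: [0.5539, 0.1109, 0.1293]
ee_rot: [-3.141, 0.0, 2.009]
wrist_force: [-0.0, -1.1, -0.6]
width: 0.0001
finger_force: 0.8
slot -125.45883674657335 12.621380332242113 mm wide
slot -125.432750833684 12.637193462184504 mm wide
0.087 [238 238 215 123  43  23  32  78 174 234 237 238 238 241 243]
0.093 [236 238 223 144  51  29  27  85 177 239 243 244 245 246 244]
0.104 [218 172  82  24  20  48 109 133  95  35  30  93 202 245 247]
0.15 [237 211 201 130  86 140 151 181 214 183 191 254 252 252 254]
0.155 [252 248 232 153  79 166 185 188 218 188 221 252 252 252 254]
```

```bash
python3 -m handwheel '[[[0,0,0],[-0.02,0.016,0],1],[[0,0,0],[-0.02,0.016,0],1],[[0,0,0],[-0.02,0.016,0],1],[[0,0,0],[0,0,0],1],[[0,0,0],[0,0,0],1]]'
python3 - <<'E'
from ang import *
snap('top','t4.png'); slot()
E
```

```text
time: 5.15
tool_pos: [0.5508, 0.1137, 0.1296]
ee_rot: [-3.141, -0.0, 2.009]
wrist_force: [-0.1, -1.3, -1.4]
width: 0.0006
finger_force: 0.6
slot -119.37640404326442 12.707533099015096 mm wide
slot -119.45165074112063 12.23344926211471 mm wide
0.087 [239 238 239 238 236 215 129  49  26  30  72 177 234 240 241]
0.093 [235 237 238 236 237 223 149  55  28  31  98 199 245 247 246]
0.104 [218 172  78  31  29  52 106 132  97  33  29  89 197 244 247]
0.15 [236 214 199 128  86 141 152 179 215 182 191 254 252 252 253]
0.155 [252 248 234 154  76 166 186 190 217 191 223 252 252 252 254]
```

It overshot to -119.4°, which is 3° or about 5 mm at the rim. That is within the centring range, but I'd rather nudge it back from the other side.

```bash
python3 -m handwheel '[[[0,0,0],[0.04,-0.09,0],1],[[0,0,0],[0.04,-0.09,0],1],[[0,0,0],[0,0,0.5],1],[[0,0,0],[0,0,0.5],1],[[0,0,0],[0,0,0],1]]'; python3 -m handwheel '[[[0,0,0],[-0.22,0.45,0],1],[[0,0,0],[-0.22,0.45,0],1],[[0,0,0],[0,0,0],1],[[0,0,0],[0,0,-0.5],1],[[0,0,0],[0,0,-0.5],1]]'; python3 -m handwheel '[[[0,0,0],[0,0,0],1],[[0,0,0],[0,0,0],1]]'
```

```text
time: 5.7
tool_pos: [0.5575, 0.1046, 0.184]
ee_rot: [3.133, 0.002, 2.009]
wrist_force: [-0.4, -1.2, 1.9]
width: 0.0006
finger_force: 0.0
time: 6.2
tool_pos: [0.5338, 0.1492, 0.129]
ee_rot: [3.14, 0.001, 2.01]
wrist_force: [-0.2, 0.1, 0.1]
width: 0.0006
finger_force: 0.0
time: 6.4
tool_pos: [0.5328, 0.1489, 0.1287]
ee_rot: [-3.14, -0.0, 2.009]
wrist_force: [0.5, -0.9, 0.0]
width: 0.0006
finger_force: 0.0
```

```bash
python3 -m handwheel '[[[0,0,0],[0.022,-0.034,0],1],[[0,0,0],[0.022,-0.034,0],1],[[0,0,0],[0.022,-0.034,0],1],[[0,0,0],[0.022,-0.034,0],1],[[0,0,0],[0.022,-0.034,0],1]]'; python3 -m handwheel '[[[0,0,0],[0,0,0],1],[[0,0,0],[0,0,0],1]]'
python3 - <<'E'
from ang import *
snap('top','t5.png'); slot()
E
```

```text
time: 6.9
tool_pos: [0.539, 0.142, 0.1303]
ee_rot: [3.139, -0.002, 2.01]
wrist_force: [0.9, 4.3, 2.2]
width: 0.0004
finger_force: 2.0
time: 7.1
tool_pos: [0.539, 0.1417, 0.1301]
ee_rot: [3.14, -0.001, 2.01]
wrist_force: [0.7, 4.0, 2.0]
width: 0.0002
finger_force: 1.6
slot -121.449324611464 12.707533099015096 mm wide
slot -121.55820947866262 12.637193462184504 mm wide
0.087 [237 238 238 237 213 131  49  25  30  83 176 233 238 240 242]
0.093 [234 236 235 237 216 133  49  30  26  92 209 245 245 245 245]
0.104 [217 171  78  30  27  47 106 133  94  29  28  90 193 243 246]
0.15 [236 211 203 130  80 141 150 177 216 181 190 254 252 252 253]
0.155 [252 247 232 151  78 164 185 190 216 190 220 252 252 252 254]
```

The slot is at -121.5° against the bar's -122.3°, under 1.5 mm off. I back off, rise and go round to the thumb tab.

```bash
python3 -m handwheel '[[[0,0,0],[-0.08,0.18,0],1],[[0,0,0],[-0.04,0.09,0.3],1],[[0,0,0],[0,0,0.6],1],[[0,0,0],[0,0,0.7],1],[[0,0,0],[0,0,0],1]]'; python3 -m handwheel '[[[0,0,0.073],[-0.4,-0.78,0],1],[[0,0,0.073],[-0.4,-0.78,0],1],[[0,0,0.073],[-0.4,-0.78,0],1],[[0,0,0.073],[-0.4,-0.78,0],1],[[0,0,0.073],[-0.4,-0.78,0],1]]'; python3 -m handwheel '[[[0,0,0],[-0.34,-0.78,0],1],[[0,0,0],[0,0,0],1],[[0,0,0],[0,0,0],1]]'
python3 - <<'E'
from ang import *
snap('top','t6.png'); slot()
E
```

```text
time: 7.65
tool_pos: [0.5349, 0.155, 0.2165]
ee_rot: [3.131, 0.004, 2.009]
wrist_force: [0.6, 0.1, 0.3]
width: 0.0002
finger_force: 0.0
time: 8.15
tool_pos: [0.431, -0.0417, 0.2092]
ee_rot: [-3.14, -0.0, 2.588]
wrist_force: [-0.3, 0.1, -0.7]
width: 0.0006
finger_force: 0.0
time: 8.45
tool_pos: [0.415, -0.0799, 0.2094]
ee_rot: [3.142, -0.0, 2.58]
wrist_force: [-0.1, -0.5, 0.8]
width: 0.0003
finger_force: 0.0
slot -113.38547764742437 37.73491184656686 mm wide
slot -112.17639900810387 39.324685086797786 mm wide
0.087 [244 245 244 244 225 150  71  52  57  60  65  61  57  64  87]
0.093 [244 243 241 240 224 152  83  52  58  72  94  88  63  58  58]
0.104 [212 175  80  49  62  89  97 101 109 111 116 114 124 118 118]
0.15 [220 205 199 128  81 137 150 136  84  55  33  43  49  55  60]
0.155 [252 248 232 151  77 169 183 149  78  49  43  50  49  54  59]
```

```bash
python3 -m handwheel '[[[0,0,0],[0,0,-0.7],1],[[0,0,0],[0,0,-0.7],1],[[0,0,0],[0,0,-0.6],1],[[0,0,0],[0,0,-0.43],1],[[0,0,0],[0,0,0],1]]';python3 -m handwheel '[[[0,0,0],[0,0,0],1]]'
python3 - <<'E'
from h import *
snap('side','s7.png');snap('top','t7.png')
cv2.imwrite('pics/m7.png',np.hstack([cv2.resize(cv2.imread('pics/'+f)[a:a+130,b:b+130],None,fx=3,fy=3,interpolation=cv2.INTER_CUBIC) for f,a,b in(('t7.png',150,220),('s7.png',135,210))]))
E
```

```text
time: 9.0
tool_pos: [0.4133, -0.0771, 0.0843]
ee_rot: [-3.14, -0.008, 2.586]
wrist_force: [-0.1, -0.7, 0.8]
width: 0.0008
finger_force: 0.0
time: 9.1
tool_pos: [0.4159, -0.0784, 0.0882]
ee_rot: [-3.142, -0.001, 2.585]
wrist_force: [0.1, 0.1, 0.1]
width: 0.0003
finger_force: 0.0
```

View pics/m7.png

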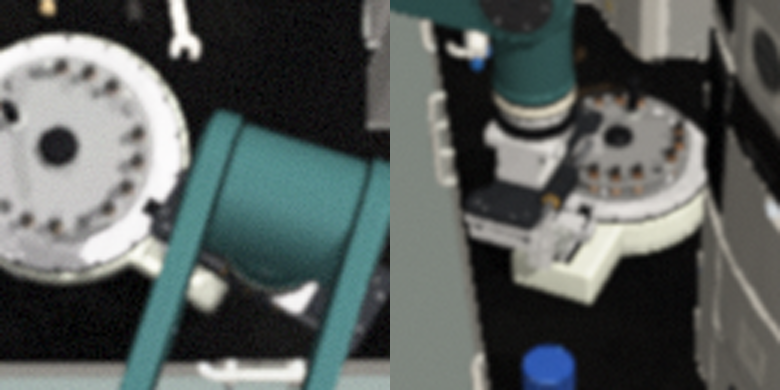

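The finger is down outside the tab over the end of the tongue, with the bottle well clear at lower right. I push along (0.533, 0.846).

```bash
python3 -m handwheel '[[[0,0,0],[0.064,0.102,0],1],[[0,0,0],[0.064,0.102,0],1],[[0,0,0],[0.064,0.102,0],1],[[0,0,0],[0.053,0.085,0],1]]'; python3 -m handwheel '[[[0,0,0],[0.032,0.051,0],1],[[0,0,0],[0.032,0.051,0],1],[[0,0,0],[0.032,0.051,0],1],[[0,0,0],[0,0,0],1]]'
```

```text
time: 9.6
tool_pos: [0.4284, -0.0594, 0.0884]
ee_rot: [3.141, 0.001, 2.583]
wrist_force: [-0.6, 0.0, -0.3]
width: 0.0006
finger_force: 0.2
time: 10.0
tool_pos: [0.4329, -0.052, 0.088]
ee_rot: [3.141, 0.0, 2.583]
wrist_force: [0.1, -0.2, -0.1]
width: 0.0001
finger_force: 0.1
```

```bash
python3 -m handwheel '[[[0,0,0],[0.032,0.051,0],1],[[0,0,0],[0.032,0.051,0],1]]'; python3 -m handwheel '[[[0,0,0],[0.021,0.034,0],1],[[0,0,0],[0.021,0.034,0],1]]';  python3 -m handwheel '[[[0,0,0],[0.021,0.034,0],1],[[0,0,0],[0,0,0],1]]'
python3 - <<'E'
from h import *
p,d=snap('side','s8.png');W=cloud('side',d)
cv2.imwrite('pics/m8.png',cv2.resize(cv2.imread('pics/s8.png')[170:250,230:330],(800,600),interpolation=cv2.INTER_CUBIC))
E
```

```text
time: 10.2
tool_pos: [0.4358, -0.0473, 0.0879]
ee_rot: [-3.141, 0.0, 2.582]
wrist_force: [-0.2, -2.3, 1.6]
width: 0.0005
finger_force: 0.8
time: 10.4
tool_pos: [0.4381, -0.0437, 0.088]
ee_rot: [-3.142, 0.0, 2.583]
wrist_force: [1.3, -2.1, -0.6]
width: 0.0001
finger_force: 0.8
time: 10.6
tool_pos: [0.4391, -0.0417, 0.0879]
ee_rot: [3.141, -0.0, 2.583]
wrist_force: [0.7, -0.1, 0.0]
width: 0.0002
finger_force: 0.3
```

View pics/m8.png

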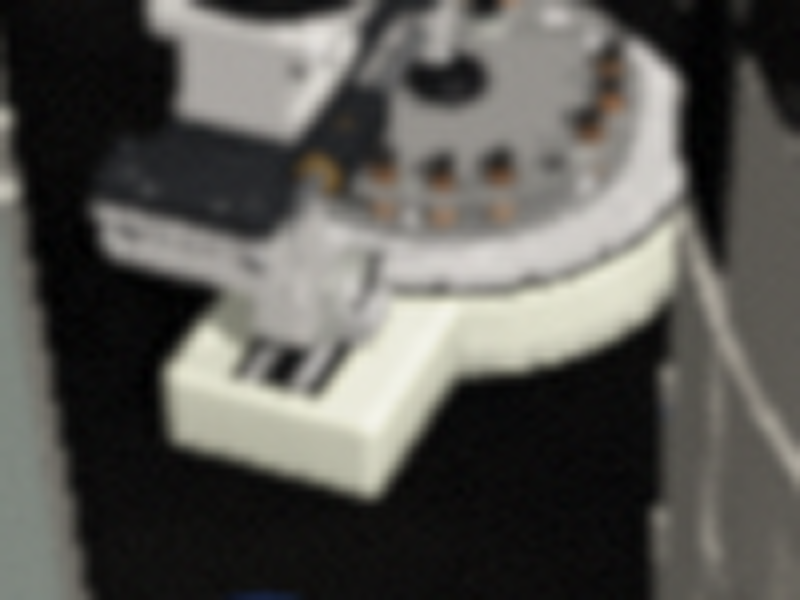

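The finger is at the tab, and the emptied channel shows behind it at (285,370), so the bar is moving in. I continue until firm resistance.

```bash
for i in 1; do python3 -m handwheel '[[[0,0,0],[0.021,0.034,0],1],[[0,0,0],[0,0,0],1]]'; done; python3 -m handwheel '[[[0,0,0],[0.021,0.034,0],1],[[0,0,0],[0,0,0],1]]'
```

```text
time: 10.85
tool_pos: [0.4399, -0.0401, 0.0879]
ee_rot: [3.141, -0.0, 2.583]
wrist_force: [-0.2, -1.4, 0.3]
width: 0.0005
finger_force: 0.5
time: 11.05
tool_pos: [0.4406, -0.0392, 0.0879]
ee_rot: [-3.14, -0.0, 2.583]
wrist_force: [-2.2, -4.5, 1.7]
width: 0.0006
finger_force: 2.2
```

```bash
python3 -m handwheel '[[[0,0,0],[0.016,0.026,0],1],[[0,0,0],[0,0,0],1]]'; python3 -m handwheel '[[[0,0,0],[0.011,0.017,0],1],[[0,0,0],[0,0,0],1]]'
```

```text
time: 11.25
tool_pos: [0.4406, -0.0391, 0.0879]
ee_rot: [-3.136, -0.001, 2.582]
wrist_force: [-5.4, -7.1, 2.4]
width: 0.0005
finger_force: 4.3
time: 11.45
tool_pos: [0.4407, -0.0391, 0.088]
ee_rot: [-3.134, -0.001, 2.582]
wrist_force: [-6.3, -8.9, 3.0]
width: 0.0005
finger_force: 5.6
```

Hard stop, with no further movement at 11 N. I withdraw and look.

```bash
python3 -m handwheel '[[[0,0,0],[-0.1,-0.16,0],1],[[0,0,0],[-0.16,-0.25,0],1],[[0,0,0],[-0.16,-0.25,0],1],[[0,0,0],[0,0,0.8],1],[[0,0,0],[0,0,0.8],1]]'; python3 -m handwheel '[[[0,0,0],[0,0,0.8],1],[[0,0,0],[-0.4,-0.4,0],1],[[0,0,0],[-0.8,-0.8,0],1],[[0,0,0],[-0.4,-0.8,0],1],[[0,0,0],[0,-0.6,0],1]]'
python3 - <<'E'
from geo import *
p,d=snap('top','t9.png'); q,e=snap('side','s9.png')
for n,D in(('top',d),('side',e)):
    W=cloud(n,D);R=np.hypot(W[...,0]-.5217,W[...,1]-.0893); m=(W[...,2]>.078)&(W[...,2]<.09)&(R>.115)&(R<.19)&(W[...,1]<.03)&(W[...,0]<.49);t=np.median(W[m],0);print(n,m.sum(),t,np.hypot(t[0]-.5217,t[1]-.0893))
for k,z in(('bottle',.1),('beaker',.05),('carton',.06)):
    for b in robot.boxes_of(k,'side')[:1]: print(k,np.round(b['bbox']))
hub,a=cen(p,.09,0,90,(.5214,.0899),.025); print('hub',hub)
o=ortho(p,.054)[0]
cv2.imwrite('pics/m9.png',np.hstack([cv2.resize(o[380:680,380:680],(400,400)),cv2.resize(q[160:240,240:320],(400,400),interpolation=cv2.INTER_CUBIC)])[:,:,::-1])
E
```

```text
time: 11.95
tool_pos: [0.4202, -0.0688, 0.1673]
ee_rot: [3.14, -0.004, 2.582]
wrist_force: [1.5, -0.2, 0.1]
width: 0.0005
finger_force: 0.0
time: 12.45
tool_pos: [0.3448, -0.1958, 0.2086]
ee_rot: [3.14, 0.003, 2.582]
wrist_force: [1.1, -0.7, 0.3]
width: 0.0006
finger_force: 0.0
top 30 [ 0.4477 -0.0261  0.083 ] 0.1371199429525618
side 21 [ 0.4495 -0.0283  0.0814] 0.13799102416984013
bottle [251. 249. 274. 290.]
beaker [258. 134. 268. 152.]
carton [284. 286. 327. 324.]
hub [0.5213 0.09  ]
```

View pics/m9.png

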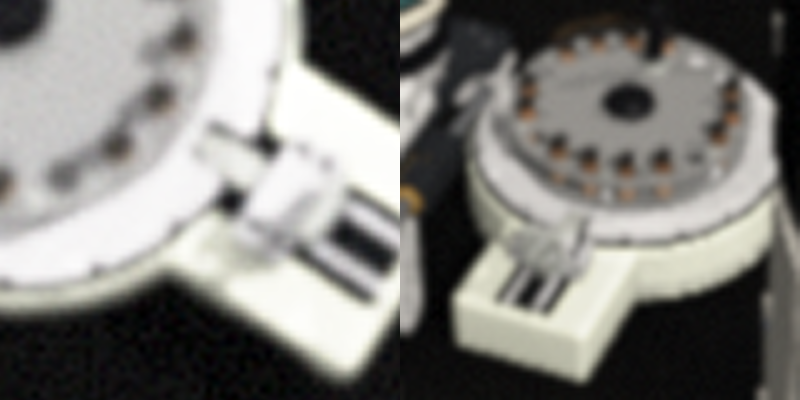

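The picture shows the bar fully inside the slot at (225,150), with the tab against the guide. Tab centre is 137–138 mm from the axis, against 138.5 expected at home. The hub and bystanders haven't moved.

```bash
python3 -m handwheel '[[[0,0,0],[0,0,0],1],[[0,0,0],[0,0,0],1],[[0,0,0],[0,0,0],1]]'; python3 -c "from bench import robot; print(robot.close_job())"
```

```text
time: 13.0
tool_pos: [0.3464, -0.1941, 0.208]
ee_rot: [3.141, 0.0, 2.584]
wrist_force: [0.5, 0.8, 0.4]
width: 0.0005
finger_force: 0.0
the job is handed in; nothing more can be done
None
```

The carousel is locked: the deep slot faces the lock bar and the bar is fully home in it, the unit and the bystanders have not moved, and I handed the job in at about 13 s.

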